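# Set the depth stand and hold its locking collar home

## Task

Set the small depth-setting stand on the bench: turn its black bar knob until the sliding pointer on the scale stands opposite the point of the pointed clip (not the wider, blunt spare clip). Then press lightly on the knurled steel collar and turn it clockwise, seen from above, until the keyway hidden inside drops over the pin, push it down against its spring until its flange sits fully on the rim of the cup, and finish while still holding it pushed home, without letting go. Leave the pointer on the mark and do not disturb the hex keys, tape roll and screwdriver lying round the stand.

Things in the scene. Friction and masses are not known exactly. Their poses are not given: they have to be found in the camera images.
- stand: Depth-setting stand, fixed: grey plate 110 (its x) x 230 (its y) mm, top 16 mm above the bench. Origin: centre of its underside. x points away from the robot, y to the left, within 20 degrees. At (0, -65) mm a cup with the steel collar in it, at (-30, 60) mm the bar knob, behind the knob the scale. A vice stands in front, an open tool case with upright lid far right: come in over them.
- knob (a joint): Angle of the bar knob, rad, -1.6 to 1.6, growing anticlockwise seen from above; at 0 the bar lies along the stand's x axis. Rack and pinion move the pointer 12 mm toward the stand's +y per rad. Starts within 0.2 of 0, stays where it is left, turns with about 0.05 N m.
- knob_grip (a point): Centre of the knob's upright bar grip, on the knob's axis, 50 mm above the bench. The bar is 42 mm long (x axis of this point, turns with the knob), 12 mm thick (y axis) and 24 mm high (12 mm below to 12 mm above this point), on a round black disc of 36 mm diameter.
- pointer_tip (a point): Tip of the dark steel pointer that slides along the scale, parallel to the stand's y axis, about 29 mm above the bench; it points to the stand's +x, toward the clips.
- mark (a point): Point of the pointed dark clip (10 mm wide) on the far edge of the scale, 29 mm above the bench: the mark. The pointer is on it when both have the same position along the stand's y axis (some 5 mm remain between them along x). The clip lies 8 to 13 mm to one side of the middle of the scale, the blunt spare clip (16 mm wide) to the other side.
- collar_grip (a point): On the axis of the loose knurled steel collar (46 mm diameter, 44 mm high, closed top, 0.2 kg), 14 mm below its top, 15 mm above the top of its flange (58 mm diameter, 4 mm thick); the knurl runs from flange to top. It starts resting on the hidden cross pin, this point 61 mm above the bench, the flange 10 mm above the cup's rim. Home: this point 51 mm above the bench.
- cup_rim (a point): Centre of the cup's rim, 62 mm outside diameter, 32 mm above the bench. Turning the collar clockwise by 20 to 70 degrees (its own angle does not tell how far) brings the keyway over the pin, with 7 degrees of play either way; it then goes 10 mm down until the flange meets this rim. If it binds part way, ease it round a little. A spring lifts it with 3 N at the top, 9 N at the bottom.
- hex_keys: Bystander: folding hex key set, 105 x 37 x 24 mm, loose on the bench left of the stand. Origin at the centre of its underside.
- tape_black: Bystander: roll of black tape, 59 mm diameter, 19 mm high, loose on the bench right of the stand. Origin at the centre of its underside.
- screwdriver_red: Bystander: red and yellow screwdriver, 140 mm long, 25 mm thick, loose on the bench behind the stand. Origin at the centre of its underside.

How it is judged:
By the outcome, as a careful person would: the job done as asked, in the order asked, and still so for the second after the job is handed in, while the arm keeps its last pose, push and grip.
It also fails if it takes over 54 s, if anything falls off the work surface, if the arm or the gripper's body presses on something with over 40 N, if the wrist force passes 120 N, or if a joint passes its speed limit or range.

## Robot

A 6-joint arm with a two-finger parallel gripper is mounted at the origin on a cart in front of the work surface, level with it; the furniture and walls round the work are solid. World frame = base frame: x ahead of the robot, y to its left, z up, the work surface at z = 0. Lengths are in m, angles in rad, forces in N, time in s.
With the tool pointing down it reaches from about 0.3 to 0.825 m from the base axis. Payload 5.4 kg.
Tool frame: the origin (TCP) lies midway between the tips of the shut fingers; the grasp point (between the pads) lies 19 mm behind it; z points along the fingers, y is the line along which they close (so a half turn about z gives the same grasp; the last joint's range is limited). The gripper opens to 92 mm and grips with 3 to 60 N. Pads are 20 mm wide; open, the fingers measure 128 mm over their backs; the gripper's body (75 mm by 189 mm) begins 69 mm behind the grasp point.
Start: joints at [0.925, 0.158, 1.597, -0, 1.386, -0.21], TCP at [0.243, 0.521, 0.215] pointing down, gripper open.
Joint ranges: [-2.91, 2.91], [-0.94, 2.29], [0.18, 2.7], [-1.29, 4.43], [0.17, 2.64], [-3, 3]. Speed limits (rad/s): [2.57, 2.57, 3.14, 3.14, 3.14, 3.14].

## Interface

Orientations are given as [roll, pitch, yaw] about the fixed x, y, z axes, in that order (R = Rz(yaw) Ry(pitch) Rx(roll)).
In Python, from station import * gives the robot as it stands. Calls block until the motion is done:
- move_ptp(position, orientation): joint-space move of the TCP to a pose.
- servo_line(position, rotation=None, v=0.15, contact_N=None): straight line of the TCP; rotation=None keeps the orientation; v is the mean speed in m/s. With contact_N (N) it stops when the force on the tool has changed by that much, and returns True; else False.
- goto_joints(angles): joint-space move.
- grip(opening, effort=None): finger opening in m; effort is the grip in N (None keeps the last); returns when the fingers have stopped.
- dwell(seconds).
- solve_ik(position, orientation): joint angles nearest the present ones, or None.
- grab_frame(name): name is "scene" or "top"; returns the picture (384x512x3 uint8, red, green, blue); there is no depth.
- camera_params(name): a dict with "K" (3x3 intrinsics, pixels), "k1" (the pictures are not rectified: a ray, as slopes to the right and down, at radius r is drawn at 1 + k1 r^2 times it, then the intrinsics apply), "extrinsics" (4x4, takes a point from camera to world coordinates). Camera axes: x right, y up, looking along -z (the intrinsics and any distortion apply to the point x, -y, -z); pixel columns grow to the right and rows downward; lengths in m; the calibration is good to about 2 mm. A picture is of the moment at which its call begins. camera_params takes no time and is no camera call.
A pose or a line that the arm cannot do raises PlanningError and nothing moves.
- hand_in(): hands the job in; it is judged then, once.
Trained networks look in the newest picture that a camera, given by its name, has taken for a name from the list of things; names that differ only in an ending like _2 or _b are one class to them, and where a whole thing is asked for, a point or a joint stands for the part that bears it (a point fixed in the world has none). Each returns a list of dicts, best first, with "conf" (0 to 1); they miss things now and then, are a little off and sometimes report something else, mostly with a low value. They report only what shows in the picture. A call takes as long as a camera call.
- masks_of(thing, camera): "region" (384x512 bool, what is visible of it).
- mark_of(thing, camera): "point" ([x, y, z] in m, in the coordinates of the camera as it stood for that picture, good to about 4 mm: a listed point, or the origin of a listed thing).
Readings, each from a call of its own:
- get_time(): time.
- get_joint_positions(): joint angles.
- get_qvel(): joint speeds.
- get_effort(): joint torques, N m.
- get_eef_pos(): TCP position.
- get_eef_rot(): TCP orientation.
- get_contact_force(): force on the tool from outside, world axes, zero at the start.
- get_ft_torque(): the same for the moment, N m.
- get_opening(): finger opening in m.
- get_gripper_force(): force on a finger pad.
Only numpy, scipy, OpenCV 4.12 (cv2) and the standard library are available. Lean on these libraries where they do the work, as an engineer would, in place of code of your own. Each camera call takes 0.05 s, during which the arm holds its last target. There are 200 camera calls.

## Working session

There is one attempt and no reset: what is moved stays moved. The work goes in short steps, each a Python script; the robot and the scene stay as the last script left them, time stands still between calls to the robot, and variables do not carry over. Pictures are saved under pics/ and viewed, at most 10 in all, crops included, and the job is handed in when it is done.

```bash
mkdir -p pics; ls
cat > h.py <<'E'
from station import *
import numpy as np, cv2
def w(cam,p):
    E=np.array(camera_params(cam)["extrinsics"]); return (E@np.r_[p,1])[:3]
def pix(cam,P):
    c=camera_params(cam);E=np.linalg.inv(np.array(c["extrinsics"]));q=(E@np.r_[P,1])[:3]
    s=np.array([q[0],-q[1]])/-q[2]; s=s*(1+c["k1"]*(s@s)); K=np.array(c["K"]); return (K@np.r_[s,1])[:2]
def ray(cam,uv,z):
    c=camera_params(cam);K=np.array(c["K"]);E=np.array(c["extrinsics"])
    d=np.linalg.solve(K,[uv[0],uv[1],1])[:2]; s=d.copy()
    for _ in range(20): s=d/(1+c["k1"]*(s@s))
    v=E[:3,:3]@np.array([s[0],-s[1],-1]); o=E[:3,3]; return o+v*(z-o[2])/v[2]
def save(cam,name): 
    f=grab_frame(cam); cv2.imwrite(f"pics/{name}.png",f[:,:,::-1]); return f
E
python3 - <<'E'
from h import *
for cam in ("scene","top"):
    save(cam,cam+"0"); print(cam, np.round(camera_params(cam)["extrinsics"],3).tolist(), camera_params(cam)["K"], camera_params(cam)["k1"])
    for t in ("stand","knob_grip","pointer_tip","mark","collar_grip","cup_rim","hex_keys","tape_black","screwdriver_red"):
        for r in mark_of(t,cam)[:2]: P=w(cam,r["point"]); print(t,round(r["conf"],2),np.round(P,4),pix(cam,P).round(1))
print(get_time())
E
```

```text
pics
scene [[-0.907, 0.235, -0.349, 0.33], [-0.42, -0.516, 0.746, 0.718], [-0.005, 0.823, 0.567, 0.611], [0.0, 0.0, 0.0, 1.0]] [[445.81647899   0.         259.79955921]
 [  0.         445.81647899 191.32856727]
 [  0.           0.           1.        ]] -0.00484573981328389
stand 0.59 [ 0.5733  0.0441 -0.0009] [291.  238.5]
knob_grip 0.65 [0.5209 0.0966 0.0503] [307.4 241.9]
mark 0.59 [0.5832 0.1182 0.0317] [272.7 247.1]
mark 0.51 [0.5836 0.1287 0.029 ] [270.3 251.4]
collar_grip 0.77 [ 0.5954 -0.0103  0.0669] [291.8 196. ]
cup_rim 0.69 [ 0.5931 -0.0104  0.0314] [292.3 209.6]
hex_keys 0.66 [ 0.5289  0.2053 -0.0013] [280.9 299. ]
tape_black 0.73 [ 0.602  -0.1052  0.0018] [303.  196.8]
screwdriver_red 0.63 [0.5844 0.1191 0.0344] [272.  246.1]
top [[-0.003, 0.982, -0.189, 0.491], [-1.0, -0.002, 0.003, 0.015], [0.002, 0.189, 0.982, 0.919], [0.0, 0.0, 0.0, 1.0]] [[382.485818     0.         255.48872091]
 [  0.         382.485818   190.67745924]
 [  0.           0.           1.        ]] -0.07752920579699606
stand 0.74 [ 0.5703  0.0517 -0.    ] [239.2 230.4]
knob_grip 0.73 [0.5229 0.0972 0.0447] [218.3 249.6]
knob_grip 0.46 [ 0.5925 -0.0116  0.0315] [265.9 219.6]
pointer_tip 0.62 [0.5799 0.1171 0.0292] [210.7 225.2]
mark 0.57 [0.5865 0.13   0.0296] [205.3 222.4]
mark 0.19 [ 5.715e-01  5.430e-02 -1.000e-04] [238.2 229.9]
collar_grip 0.84 [ 0.5974 -0.0112  0.0551] [266.  216.3]
cup_rim 0.98 [ 0.595 -0.009  0.032] [264.8 218.5]
cup_rim 0.64 [ 6.071e-01 -1.073e-01  4.000e-04] [305. 215.]
hex_keys 0.93 [ 0.5328  0.2023 -0.0033] [176.5 246.2]
tape_black 0.87 [ 0.6061 -0.1102 -0.0034] [306.  215.6]
screwdriver_red 0.94 [6.638e-01 8.820e-02 5.000e-04] [224.5 192.1]
screwdriver_red 0.61 [ 0.6069 -0.1096 -0.0008] [305.9 215.1]
1.0
```

Run:
```python
import cv2,numpy as np
a=cv2.imread("pics/top0.png")[170:290,150:330]; cv2.imwrite("pics/top0c.png",cv2.resize(a,None,fx=4.4,fy=4.4,interpolation=cv2.INTER_CUBIC))
a=cv2.imread("pics/scene0.png")[150:310,210:370]; cv2.imwrite("pics/scene0c.png",cv2.resize(a,None,fx=3.7,fy=3.7,interpolation=cv2.INTER_CUBIC))
```

```text
(no output)
```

View pics/top0c.png

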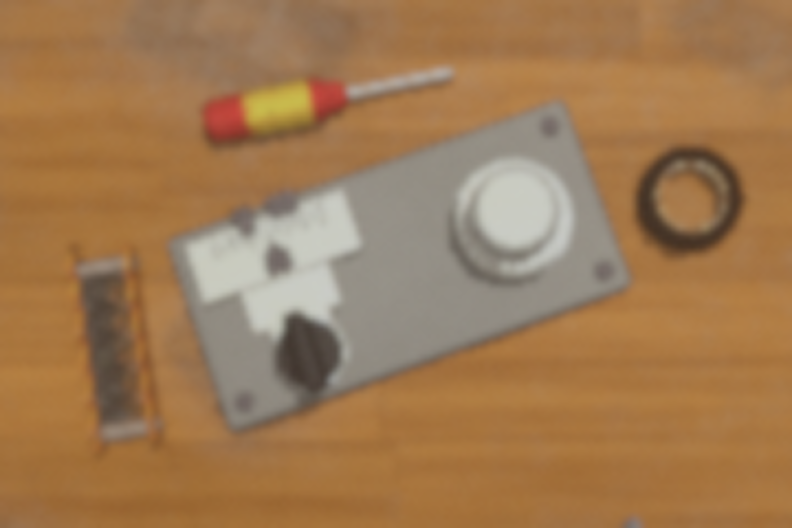

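View pics/scene0c.png

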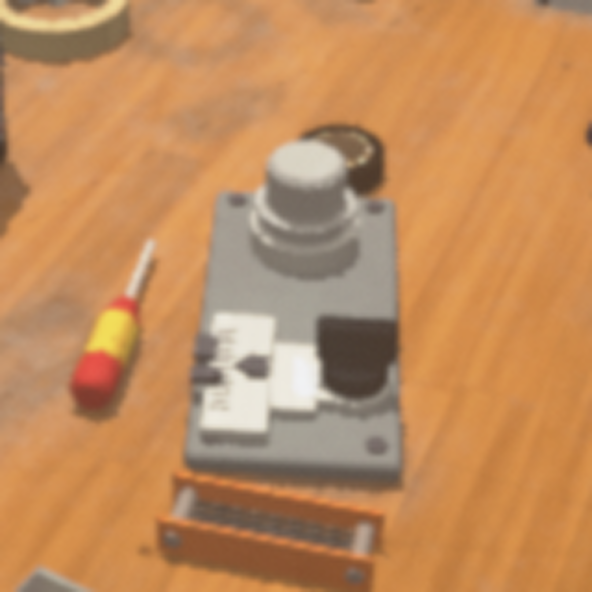

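View pics/top0.png

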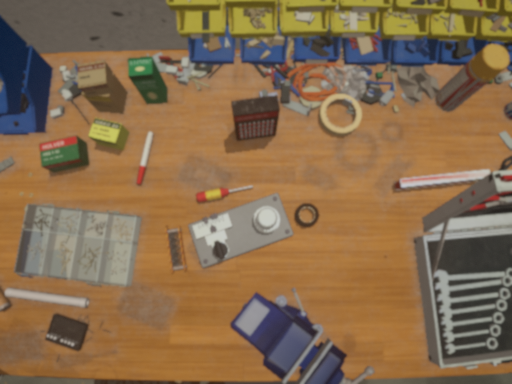

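Top crop: knob bar is at (305,352), nearly along stand x. Pointer is at (277,255). The pointed clip is the left one at (243,222) and the blunt one is at (283,205). Collar top is at (515,210). The plate edges give a stand yaw of about 20°. The scene crop agrees: pointed clip at (207,375), pointer at (250,366).

```bash
cat >> h.py <<'E'
from scipy.optimize import least_squares
cr=np.array([[170,240],[562,102],[630,285],[235,430]])/4.4+[150,170]
SC=np.array([[55,115],[55,-115],[-55,-115],[-55,115]])/1000.
W=np.array([ray("top",c,0.016)[:2] for c in cr])
KN=np.array([-.03,.06]);CU=np.array([0,-.065])
def R2(a): return np.array([[np.cos(a),-np.sin(a)],[np.sin(a),np.cos(a)]])
def res(p):
    f=lambda q:q@R2(p[2]).T+p[:2]
    return np.r_[(f(SC)-W).ravel(),(f(KN)-[.522,.0969]),1.5*(f(CU)-[.5945,-.0100])]
fit=least_squares(res,[.571,.05,.34]); SP=fit.x
def st(x,y): return R2(SP[2])@[x,y]+SP[:2]
def rect(cam,n=6,z=.029,x0=-.02,x1=.065,y0=.02,y1=.10,s=.00025):
    f=np.mean([grab_frame(cam).astype(np.float32) for _ in range(n)],0)
    xs=np.arange(x1,x0,-s); ys=np.arange(y1,y0,-s)
    m=np.array([[pix(cam,[*st(x,y),z]) for y in ys[::8]] for x in xs[::8]],np.float32)
    m=cv2.resize(m,(len(ys),len(xs)),interpolation=cv2.INTER_LINEAR) 
    # resize samples at centres: shift compensated by evaluating the same way for all points (relative use only)
    return xs,ys,cv2.remap(f,m[...,0],m[...,1],cv2.INTER_CUBIC)
E
python3 - <<'E'
from h import *
print("stand",SP.round(4),np.degrees(SP[2]),"res mm",(fit.fun*1000).round(1),"knob",st(*KN),"cup",st(*CU))
o=[]
for cam in ("top","scene"):
    xs,ys,im=rect(cam); g=im.mean(2); np.save(f"rect_{cam}.npy",g)
    o.append(np.clip(im,0,255).astype(np.uint8)[:,:,::-1])
a=np.hstack(o); a=cv2.resize(a,None,fx=1.2,fy=1.2); cv2.imwrite("pics/rect0.png",a); print(a.shape)
E
```

```text
stand [0.571  0.0488 0.3476] 19.918609408359906 res mm [ 0.6  4.5  3.9  0.4  0.3 -2.  -2.   4.1  0.3 -1.9 -2.1 -3.4] knob [0.52233194 0.09500642] cup [ 0.59312288 -0.01229523]
(408, 768, 3)
```

View pics/rect0.png

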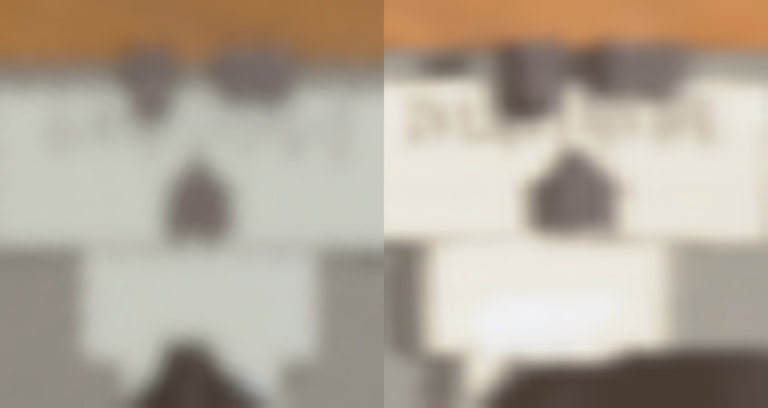

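Rectified view: the top half shows the pointed clip at column 150 and the pointer at 199, at 4.8 px/mm, so the mark is about 10 mm toward +y. Grip the knob and turn it.

Run:
```python
from h import *
g=np.load("rect_top.npy"); 
def cen(r0,r1,c0,c1):
    s=g[r0:r1,c0:c1]; wgt=np.clip(160-s,0,None); return c0+(wgt.sum(0)*np.arange(c1-c0)).sum()/wgt.sum()
p=cen(130,205,125,205); m=cen(65,108,92,152)
print("pointer col",p,"mark col",m,"diff mm",(p-m)*.25)
print("bar centre",ray("top",np.array([306,353])/4.4+[150,170],.062), "ends",[ray("top",np.array(e)/4.4+[150,170],.062)[:2].round(4) for e in ([292,318],[320,388])])
print(get_eef_rot())
K=[.5218,.0962]
for y in (.378,.378+np.pi,.378-np.pi):
    for a in (0,.5,.84,1.0): print(round(y,2),a,np.round(solve_ik([*K,.041],[np.pi,0,y+a]),3) if solve_ik([*K,.041],[np.pi,0,y+a]) is not None else None)
    print("collar",[np.round(q[5],2) if (q:=solve_ik([.5945,-.0105,.045],[np.pi,0,y+a])) is not None else None for a in (1.2,.5,0,-.5,-1,-1.3,-1.8)])
```

```text
pointer col 164.9846871894036 mark col 123.81825322774998 diff mm 10.291608490413402
bar centre [0.52090372 0.09283166 0.062     ] ends [array([0.5385, 0.1002]), array([0.5034, 0.0856])]
[3.14156563e+00 1.54098640e-05 2.70582138e+00]
0.38 0 [-0.046  0.253  1.859 -0.     1.03   1.147]
0.38 0.5 [-0.046  0.253  1.859 -0.     1.03   0.647]
0.38 0.84 [-0.046  0.253  1.859 -0.     1.03   0.307]
0.38 1.0 [-0.046  0.253  1.859 -0.     1.03   0.147]
collar [np.float64(-0.23), np.float64(0.47), np.float64(0.97), np.float64(1.47), np.float64(1.97), np.float64(2.27), np.float64(2.77)]
3.52 0 [-0.046  0.253  1.859  0.     1.03  -1.994]
3.52 0.5 [-0.046  0.253  1.859  0.     1.03  -2.494]
3.52 0.84 [-0.046  0.253  1.859  0.     1.03  -2.834]
3.52 1.0 [-0.046  0.253  1.859 -0.     1.03  -2.994]
collar [np.float64(2.91), np.float64(-2.67), np.float64(-2.17), np.float64(-1.67), np.float64(-1.17), np.float64(-0.87), np.float64(-0.37)]
-2.76 0 [-0.046  0.253  1.859  0.     1.03  -1.994]
-2.76 0.5 [-0.046  0.253  1.859  0.     1.03  -2.494]
-2.76 0.84 [-0.046  0.253  1.859  0.     1.03  -2.834]
-2.76 1.0 [-0.046  0.253  1.859 -0.     1.03  -2.994]
collar [np.float64(2.91), np.float64(-2.67), np.float64(-2.17), np.float64(-1.67), np.float64(-1.17), np.float64(-0.87), np.float64(-0.37)]
```

Run:
```python
from h import *
K=[.5217,.0952]; o=[np.pi,0,.385]
grip(.040,6); move_ptp([*K,.16],o)
print(get_time(), servo_line([*K,.042],v=.08,contact_N=6), get_eef_pos(), get_contact_force())
grip(0,6); print(get_opening(),get_gripper_force(),get_contact_force(),get_ft_torque(),get_time())
```

```text
4.3417 False [0.52220646 0.09518809 0.04256342] [-0.17465652 -0.26520584 -0.38959009]
0.012289482579833932 5.999765396118164 [-3.56827952  4.46790265  3.44510895] [ 0.77687647  0.68822154 -0.05081776] 6.5
```

Run:
```python
from h import *
n=np.array([-np.sin(.385),np.cos(.385)]); K=np.array([.5217,.0952])
for d in (.001,.002,.003):
    P=K+n*d; servo_line([*P,.042],v=.02); f=np.array(get_contact_force()); print(d,f.round(2),"n:",f[:2]@n,np.round(get_ft_torque(),2)[2]); 
    if f[:2]@n<1: break
print(get_eef_pos(),get_eef_rot(),get_opening(),get_time())
```

```text
0.001 [-2.29  2.06  3.6 ] n: 2.7726169332884405 -0.03
0.002 [-1.55 -4.17  3.72] n: -3.2848985325511126 0.03
[0.52113111 0.09625497 0.04209036] [3.14020020e+00 3.14567324e-04 3.85137835e-01] 0.012168960618375727 7.0
```

```bash
cat >> h.py <<'E'
KC=np.array([.5213,.0966])
def pm(cam="top",n=6,tag=None):
    xs,ys,im=rect(cam,n)
    if tag: cv2.imwrite(f"pics/{tag}.png",cv2.resize(np.clip(im,0,255).astype(np.uint8)[:,:,::-1],None,fx=1.7,fy=1.7))
    return im
E
python3 - <<'E'
from h import *
servo_line([*KC,.042],v=.02); grip(0,15)
for a in (.42,.82):
    move_ptp([*KC,.042],[np.pi,0,.385+a]); print(get_time(),np.round(get_contact_force(),1),np.round(get_ft_torque(),2),np.round(get_eef_rot(),3),np.round(get_eef_pos(),4))
a=pm("top");b=pm("scene")
cv2.imwrite("pics/held.png",cv2.resize(np.clip(np.hstack([a,b]),0,255).astype(np.uint8)[:,:,::-1],None,fx=1.2,fy=1.2)); print(get_time())
E
```

```text
7.95 [-2.5 -5.   4. ] [-1.16  0.59  0.06] [3.14e+00 1.00e-03 8.06e-01] [0.5215 0.0957 0.0421]
8.4167 [-0.5 -7.3  2.4] [-1.32  0.28  0.06] [3.139e+00 1.000e-03 1.206e+00] [0.5221 0.0954 0.0421]
9.0167
```

View pics/held.png

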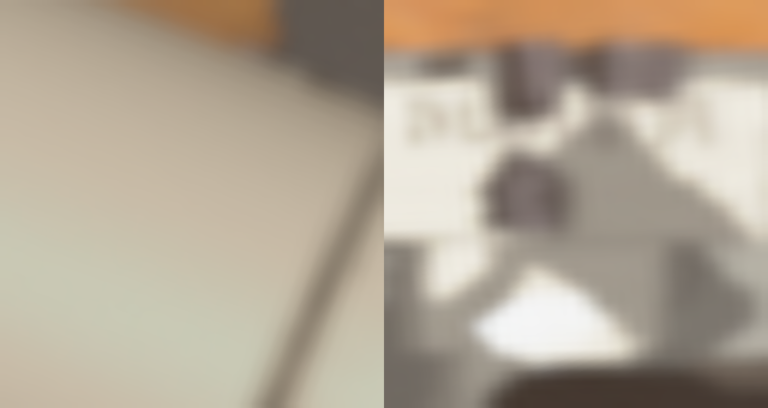

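Run:
```python
from h import *
grip(.040,15); servo_line([.5221,.0954,.12],v=.15)
C=[.5945,-.0103]
grip(.085,15); move_ptp([*C,.14],[np.pi,0,1.5]); print(get_time())
a=pm("top");b=pm("scene"); np.save("rect_top2.npy",a.mean(2))
cv2.imwrite("pics/rel.png",cv2.resize(np.clip(np.hstack([a,b]),0,255).astype(np.uint8)[:,:,::-1],None,fx=1.2,fy=1.2)); print(get_time())
for c in ("top","scene"):
  for t in ("pointer_tip","mark"):
    for r in mark_of(t,c)[:2]: P=w(c,r["point"]); print(c,t,round(r["conf"],2),(R2(SP[2]).T@(P[:2]-SP[:2])).round(4))
```

```text
11.6417
12.2417
top pointer_tip 0.47 [0.0302 0.0716]
top pointer_tip 0.16 [0.0163 0.1566]
top mark 0.43 [0.039  0.0702]
scene pointer_tip 0.37 [0.0342 0.0736]
scene mark 0.43 [0.0413 0.0668]
```

View pics/rel.png

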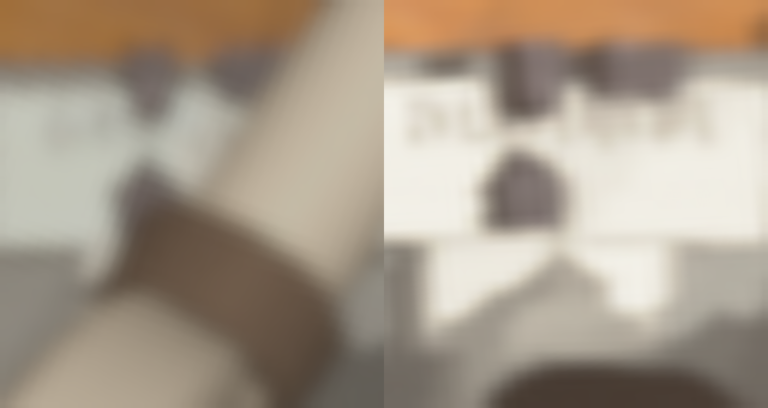

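Run:
```python
from h import *
move_ptp([.5,-.17,.2],[np.pi,0,1.5]); print(get_time())
a=pm("top",8); g2=a.mean(2); g0=np.load("rect_top.npy")
def cen(g,r0,r1,c0,c1):
    s=g[r0:r1,c0:c1]; k=np.clip(160-s,0,None); return c0+(k.sum(0)*np.arange(c1-c0)).sum()/k.sum()
print("clip",cen(g0,65,108,92,152),cen(g2,65,108,92,152))
for r in ((130,205),(130,160),(150,200)): print(r,"pointer",cen(g0,*r,125,205),cen(g2,*r,85,165))
for r in range(68,108,6): print(r,cen(g0,r,r+6,92,150),cen(g2,r,r+6,92,150))
for r in range(125,205,10): print(r,cen(g0,r,r+10,125,205),cen(g2,r,r+10,85,165))
b=pm("scene",8).mean(2);b0=np.load("rect_scene.npy")
print("scene",cen(b0,125,195,115,200),cen(b,125,195,75,160), "clip",[ (r,cen(b,r,r+5,85,150)) for r in (70,80,90,95)])
cv2.imwrite("pics/chk.png",cv2.resize(np.clip(a,0,255).astype(np.uint8)[:,:,::-1],None,fx=1.7,fy=1.7)); print(get_time())
```

```text
13.2417
clip 123.81825322774998 123.8277645984892
(130, 205) pointer 164.9846871894036 121.922474704716
(130, 160) pointer 165.0085137594976 122.33021669260049
(150, 200) pointer 165.02384615527677 121.89777810357755
68 122.04287285302972 122.25309027346216
74 124.11694453670319 124.33960880091564
80 125.08786792316961 125.03402938978203
86 125.277850839622 125.23323964920911
92 124.74526582210137 124.7400675798149
98 124.49628835333917 124.62292296812718
104 123.4770530020733 123.35452134167657
125 163.92325823831823 122.74474290363614
135 164.62158595960568 121.94923256558475
145 164.80580761148278 122.49249900658518
155 165.5227309641209 122.01880247668029
165 165.3007384724238 121.68398912945348
175 164.8811880370145 121.75117018301958
185 164.59207780201157 121.95091607435518
195 164.1716072739322 121.82050774391435
scene 154.76570881868713 113.08193400435107 clip [(70, np.float64(117.00424844365709)), (80, np.float64(116.55612119830313)), (90, np.float64(116.07910235008947)), (95, np.float64(114.17839556655134))]
14.0417
```

View pics/chk.png

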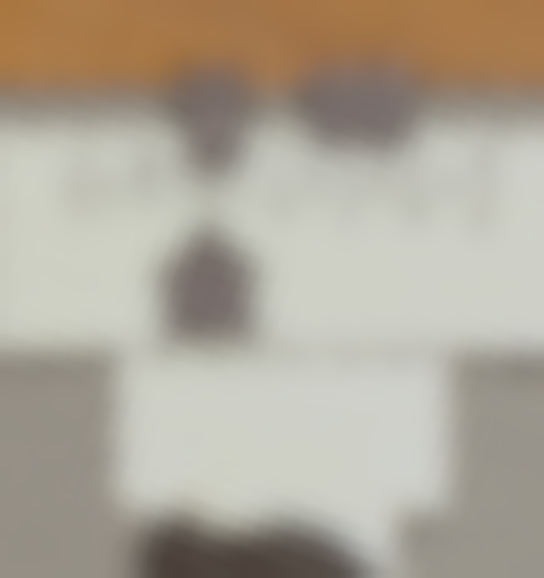

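The pointer is about 0.6 mm past the mark toward +y (tip column 209, clip tip 213 at 6.8 px/mm). I'll correct it by −0.05 rad.

Run:
```python
from h import *
K=[.5218,.0955]
grip(.04,6); move_ptp([*K,.10],[np.pi,0,1.206]); servo_line([*K,.042],v=.1,contact_N=8); grip(0,6)
print(get_time(),np.round(get_contact_force(),1),np.round(get_ft_torque(),2),get_eef_rot()[2])
grip(0,12); move_ptp([*K,.042],[np.pi,0,1.150]); print(np.round(get_contact_force(),1),np.round(get_ft_torque(),2),get_eef_rot()[2])
grip(.04,6); servo_line([*K,.10],v=.15); grip(.085,6); move_ptp([.56,-.08,.15],[np.pi,0,1.5]); print(get_time())
a=pm("top",8); g2=a.mean(2)
def cen(g,r0,r1,c0,c1):
    s=g[r0:r1,c0:c1]; k=np.clip(160-s,0,None); return c0+(k.sum(0)*np.arange(c1-c0)).sum()/k.sum()
print("clip",cen(g2,80,108,92,150),"pointer",cen(g2,130,205,85,165))
b=pm("scene",8).mean(2); print("scene",cen(b,125,195,75,160))
for c in ("top","scene"):
  for r in mark_of("collar_grip",c)[:1]: print(c,w(c,r["point"]).round(4))
print(get_time())
```

```text
17.2 [ 0.1 -0.3  1.3] [-0.13  0.09 -0.01] 1.206049106368352
[-0.  -0.2  3.8] [-0.05  0.09 -0.06] 1.151216253392905
20.35
clip 124.9714503906878 pointer 125.47937342322535
scene 115.69517709803424
top [ 0.5938 -0.0133  0.0561]
scene [ 0.5952 -0.0083  0.066 ]
21.25
```

Run:
```python
from h import *
C=[.593,-.0118]; o=[np.pi,0,1.5]
move_ptp([*C,.13],o); print(servo_line([*C,.051],v=.08,contact_N=6),get_eef_pos(),get_time())
f0=np.array(get_contact_force()); grip(0,8)
f=np.array(get_contact_force()); print(get_opening(),f0.round(1),f.round(1),"alongY",f[:2]@[np.sin(1.5),-np.cos(1.5)],np.round(get_ft_torque(),2),np.round(get_eef_pos(),4),get_time())
```

```text
False [ 0.59360043 -0.01189087  0.05170146] 22.8
0.04513305959935978 [-0.2 -0.1 -0.2] [-0.3  0.7  0.7] alongY -0.345570577233781 [-0.08  0.05 -0.01] [ 0.593  -0.0118  0.051 ] 23.475
```

Run:
```python
from h import *
C=[.593,-.0118]
grip(0,35); z=.051
while z>.045:
    z-=.0007; servo_line([*C,z],v=.02); f=np.array(get_contact_force())
    if f[2]>6: break
print("press z",z,f.round(1),np.round(get_eef_pos(),4),get_time())
a=1.5
while a>.15:
    a-=.07; move_ptp([*C,z],[np.pi,0,a]); f=np.array(get_contact_force()); p=np.array(get_eef_pos())
    print(round(a,2),f.round(1),round(get_ft_torque()[2],2),p.round(4),round(get_eef_rot()[2],3),round(get_time(),2))
    if f[2]<3.5 or abs(f[:2]).max()>20: break
```

```text
press z 0.0496 [-4.3  0.1  9.1] [ 0.5932 -0.0119  0.0507] 24.1917
1.43 [-1.9  1.1  8.3] -0.09 [ 0.5938 -0.0117  0.0508] 1.43 24.44
1.36 [-1.4  1.3  7.2] -0.09 [ 0.594  -0.0117  0.0508] 1.359 24.69
1.29 [-1.1 -0.   6. ] -0.12 [ 0.5939 -0.0119  0.0506] 1.29 24.94
1.22 [-0.5 -0.3  5.8] -0.08 [ 0.5938 -0.012   0.0505] 1.221 25.19
1.15 [ 0.7 -0.3  3.5] -0.07 [ 0.5935 -0.012   0.0498] 1.152 25.44
```

Run:
```python
from h import *
C=[.593,-.0118]
z=.0496
for i in range(3):
    z-=.001; servo_line([*C,z],v=.02); f=np.array(get_contact_force()); print(round(z,4),f.round(1),np.round(get_eef_pos(),4),round(get_ft_torque()[2],2),get_gripper_force(),get_time())
    if f[2]>10: break
```

```text
0.0486 [-1.  -0.5  6.8] [ 0.5935 -0.012   0.0494] -0.03 35.00168575345015 25.6917
0.0476 [-2.9 -0.4 10.3] [ 0.5936 -0.012   0.049 ] -0.15 35.00265587492322 25.9417
```

Run:
```python
from h import *
C=[.593,-.0118]
grip(0,45); z=.0478; a=1.15
while a>.15:
    a-=.07; move_ptp([*C,z],[np.pi,0,a]); f=np.array(get_contact_force()); p=np.array(get_eef_pos())
    print(round(a,2),round(z,4),f.round(1),round(get_ft_torque()[2],2),p.round(4),round(get_eef_rot()[2],3),round(get_time(),2))
    if f[2]<5:
        z-=.0015; servo_line([*C,z],v=.03); f=np.array(get_contact_force()); p=np.array(get_eef_pos()); print("  press",f.round(1),p.round(4))
    if p[2]<.0445 or abs(f[:2]).max()>20: break
```

```text
1.08 0.0478 [ 0.5 -0.5  3.3] -0.07 [ 0.5934 -0.0119  0.048 ] 1.083 26.41
  press [ 1.2 -1.3  3.2] [ 0.5934 -0.0119  0.0463]
1.01 0.0463 [ 0.3 -0.4  3.6] -0.04 [ 0.593  -0.0118  0.0463] 1.012 26.91
  press [ 0.3 -0.8  4.2] [ 0.593  -0.0118  0.0448]
0.94 0.0448 [ 0.3 -0.1  5.1] -0.06 [ 0.5929 -0.0117  0.0448] 0.942 27.41
0.87 0.0448 [0.1 0.5 5. ] -0.08 [ 0.5929 -0.0117  0.0447] 0.873 27.66
  press [-1.3  0.7  5.8] [ 0.5929 -0.0117  0.0433]
```

Run:
```python
from h import *
C=[.593,-.0118]
z=.0433; a=.95; move_ptp([*C,z],[np.pi,0,a]); print(get_contact_force().round(1) if hasattr(get_contact_force(),'round') else get_contact_force(), round(get_ft_torque()[2],2))
while z>.034:
    z-=.001; servo_line([*C,z],v=.02); f=np.array(get_contact_force()); p=np.array(get_eef_pos())
    print(round(z,4),f.round(1),round(get_ft_torque()[2],2),p.round(4),round(get_time(),2))
    if f[2]>14: break
```

```text
[ 0.1 -0.2  5.6] 0.09
0.0423 [-1.4  0.5  6.1] 0.1 [ 0.5931 -0.0118  0.0425] 28.41
0.0413 [-0.6  0.5  7.1] 0.17 [ 0.5931 -0.0118  0.0416] 28.66
0.0403 [-2.3  1.  10.5] 0.16 [ 0.5931 -0.0118  0.0411] 28.91
0.0393 [-6.1  1.4 17.5] 0.06 [ 0.5931 -0.0118  0.0411] 29.16
```

Run:
```python
from h import *
C=[.593,-.0118]; z=.0393
for a in (.90,.85,.80,.90):
    move_ptp([*C,z],[np.pi,0,a]); f=np.array(get_contact_force()); p=np.array(get_eef_pos())
    print(a,f.round(1),round(get_ft_torque()[2],2),p.round(4),round(get_time(),2))
f=save("scene","s2"); cv2.imwrite("pics/s2c.png",cv2.resize(f[150:270,230:350,::-1],None,fx=5,fy=5,interpolation=cv2.INTER_CUBIC))
```

```text
0.9 [-4.   1.1 14.4] -0.02 [ 0.5935 -0.0118  0.0411] 29.41
0.85 [-4.3  0.3 15.2] -0.04 [ 0.5935 -0.0119  0.0411] 29.66
0.8 [-5.4  0.  15.6] 0.03 [ 0.5933 -0.0121  0.0411] 29.91
0.9 [-3.6 -0.4 15. ] 0.21 [ 0.5936 -0.0118  0.0411] 30.16
```

View pics/s2c.png

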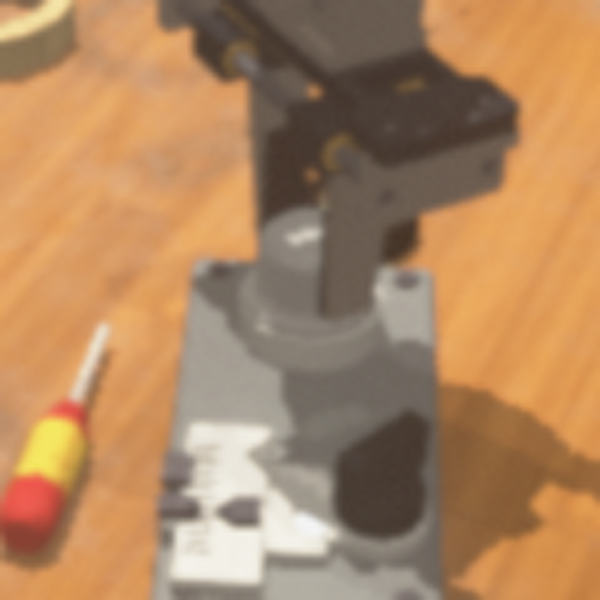

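Run:
```python
from h import *
C=[.593,-.0118]
servo_line([*C,.0382],v=.02); dwell(.3); print(np.round(get_contact_force(),1),np.round(get_eef_pos(),4))
move_ptp([*C,.0382],[np.pi,0,.86]); dwell(.3); print(np.round(get_contact_force(),1),np.round(get_eef_pos(),4),np.round(get_ft_torque(),2))
b=pm("scene",6).mean(2)
s=b[125:195,75:160];k=np.clip(160-s,0,None);print("scene pointer",75+(k.sum(0)*np.arange(85)).sum()/k.sum())
for c in ("scene","top"):
  for r in mark_of("collar_grip",c)[:1]: print(c,r["conf"],w(c,r["point"]).round(4))
print(get_time())
```

```text
[-7.4  2.2 21.7] [ 0.5936 -0.0117  0.0411]
[-7.6  1.3 22.3] [ 0.5935 -0.0119  0.0411] [0.14 1.44 0.09]
scene pointer 115.78671251472247
scene 0.54 [ 0.5973 -0.0079  0.0549]
top 0.79 [ 0.5938 -0.0133  0.0561]
31.7083
```

```bash
python3 -c "
from station import *
print(hand_in())"
```

```text
the job is handed in; nothing more can be done
None
```

I handed the job in at about 32 s. The pointer measured within about 0.2 mm of the pointed clip's point, and the collar is turned, seated on the cup's rim and still held down with about 22 N. The bystanders were never approached, though I did not re-measure them.

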